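# Close the medicine carton and hang it on the spring scale

### The job

Close the carry carton of medicine: fold its short flap down first, then the long flap over it. Then carry the carton upright by its steel bow to the spring scale and hang the bow across both prongs of the hook, letting the spring take the weight gradually before you let go, so that the scale neither drops nor bounces nor is pressed down to its stop. Leave the carton hanging still and closed, and do not disturb the two jars and the flask.

Things in the scene. Friction and masses are not known exactly. Their poses are not given: they have to be found in the camera images.
- carton: Loose open cardboard carton of medicine bottles, 110 (x) by 160 (y) mm, rim 90 mm up; 0.35 to 1 kg gross. Origin: centre of its underside, z up. A stiff steel bow spans its middle: posts outside the end walls at y = +-84 mm and a level 10 mm round bar along y on top (straight over y = -69 to 69 mm), its axis 152 mm above the underside.
- bow (a point): Middle of the bow's level top bar, on its axis: (0, 0, 152 mm) in the carton's frame, same axes as the carton.
- short_flap (a joint): Angle of the short flap (54 mm long, 150 mm wide, 4 mm thick cardboard), hinged on the carton's -x rim (hinge line at x = -55, z = 92 mm in the carton's frame): 0 = closed, lying level towards +x under the bow; 1.57 = upright; more = leaning outwards to -x. A slightly stiff hinge keeps it where it is left. Limits 0 to 2.3 rad.
- short_flap_edge (a point): Middle of the short flap's free edge, 54 mm from its hinge.
- long_flap (a joint): Angle of the long flap (72 mm long, 150 mm wide, 4 mm thick), hinged on the carton's +x rim (hinge line at x = 55, z = 96.5 mm in the carton's frame): 0 = closed, lying level towards -x under the bow and over the short flap; 1.57 = upright; more = leaning outwards to +x. A slightly stiff hinge. Limits 0 to 2.3 rad.
- long_flap_edge (a point): Middle of the long flap's free edge, 72 mm from its hinge.
- scale: Fixed spring scale: an upright aluminium column 30 x 50 mm, 342 mm high, on a grey foot plate (190 x 160 x 12 mm, from 130 mm before to 60 mm behind the column). Origin: under the column's centre on the table. Its front, where the hook is, faces its own -x.
- scale_hook (a joint): How far the hook carriage has sunk down the column, in m: 0 unloaded (resting on its top stop), 0.1 at the bottom stop; the spring gives about 110 N/m after the first 0.4 N.
- seat (a point): Where the bar axis rests, midway between the prongs (moves with the hook; axes as the scale's): 275 mm up unloaded, 115 mm before the column centre, 74 mm before the carriage. Prongs: 8 mm round, at y = +-42 mm, sloping down to the seat; free ends, 27 mm before it, turn up to 11 mm above this point. The bar comes in over them from the front, prongs between bar and flaps.
- jar_a: Bystander: medicine jar, 52 mm across, 85 mm high; origin at its underside.
- jar_b: Bystander: a second such jar, amber; origin at its underside.
- flask: Bystander: white metal flask, 70 mm across, 200 mm high; origin at its underside.
Not all that is in view belongs to the job. What is meant by the carton is not yellow, and is the smaller of those in its own colour.

How it is judged:
By the outcome, as a careful person would: the job done as asked, in the order asked, and still so for the second after the job is handed in, with the robot touching nothing.
It also fails if it takes over 72 s, if anything falls off the work surface, if the arm or the gripper's body presses on something with over 40 N, if the wrist force passes 120 N, or if a joint passes its speed limit or range.

### The arm

A 6-joint arm with a two-finger parallel gripper is mounted at the origin on the work surface. World frame = base frame: x ahead of the robot, y to its left, z up, the work surface at z = 0. Lengths are in m, angles in rad, forces in N, time in s.
With the tool pointing down it reaches from about 0.35 to 0.975 m from the base axis. Payload 4.9 kg.
Tool frame: the origin (TCP) lies midway between the tips of the shut fingers; the grasp point (between the pads) lies behind it (manip.grasp_offset is the y of the grasp point in the tool frame, in m); y points along the fingers, z is the direction in which the jaws open and shut, and the axes are right-handed (so a half turn about y gives the same grasp; the last joint's range is limited). The gripper opens to 85 mm and grips with 20 to 120 N. Pads are 22 mm wide; open, the fingers measure 114 mm over their backs; the gripper's body (76 mm by 85 mm) begins 54 mm behind the grasp point. The pads swing forward as they close: fully open they stand 13 mm farther back than shut.
Start: joints at [-1.225, 0.053, 1.613, -0, 1.476, -0.119], TCP at [0.28, -0.559, 0.231] pointing down, gripper open.
Joint ranges: [-3.01, 3.01], [-1.01, 2.22], [0.06, 2.58], [-1.02, 4.17], [0.09, 2.62], [-3.14, 3.14]. Speed limits (rad/s): [2.57, 2.57, 3.14, 3.14, 3.14, 3.14].

### API

Orientations are given as a unit quaternion [w, x, y, z].
In Python, from plant import manip gives the robot as it stands. The module is installed in compiled form; this text tells all that it offers.
- The arm moves only by the shell command python3 -m jog 'ROWS'. ROWS is a JSON object of lists of equal length, an entry for each row: "offset": the shift along the world's x, y, z in units of 50 mm (1.0 is 50 mm), a list of three; "angular": the turn, a rotation vector about the world's x, y, z in units of 6 degrees (1.0 is 6 degrees), a list of three; "jaw": the finger opening in mm, from 0 to 85.4. In form: {"offset": [[tx, ty, tz], ...], "angular": [[ax, ay, az], ...], "jaw": [jaw, ...]}. A call has 1 to 12 rows; each row shifts and turns the commanded pose from where the row before left it; what a row does not reach is not made up. A row lasts 1/10 s, in which the tool goes at most 50 mm and 8.59 degrees, less where a joint would pass 70% of its speed; a pose out of reach is approached as far as the arm can. A call is refused whole if a number of a shift passes 1 or a number of a turn 1, either way. A call with a gripper value outside its range is refused whole. The fingers move at their own pace and stop on an object; the grip force is fixed at half the most. Time passes only in rows, so rows that do not move let the fingers close. It gives the time, the measured TCP pose, the force and the opening at its end, in the units of the state.
- manip.state(): the state, without advancing time (a new reading comes with each control period).
- manip.grab_frame(name): name is "scene" or "top"; returns the picture (420x560x3 uint8, blue, green, red); there is no depth.
- manip.camera_model(name): a dict with "fx", "fy", "cx", "cy" (pixels), "k1" (the pictures are not rectified: a ray, as slopes to the right and down, at radius r is drawn at 1 + k1 r^2 times it, then the intrinsics apply), "rvec" (rotation vector, rad) and "tvec" (3), from world to camera coordinates, as OpenCV has them. Camera axes: x right, y down, z forward; pixel columns grow to the right and rows downward; lengths in m; the calibration is good to about 2 mm. A picture is of the moment at which its call begins. camera_model takes no time and is no camera call.
- manip.job_done(): hands the job in, once; it reports no verdict.
The state is a dict: "time": time; "joint_pos": joint angles; "joint_vel": joint speeds; "joint_efforts": joint torques, N m; "tool_pos": TCP position; "tool_rot": TCP orientation; "contact_force": force on the tool from outside, world axes, zero at the start; "ft_torque": the same for the moment, N m; "gripper_width": opening from 0.0 (shut) to 1.0 (fully open).
Only numpy, scipy, OpenCV 4.12 (cv2) and the standard library are available. Lean on these libraries where they do the work, as an engineer would, in place of code of your own. Each camera call takes 0.05 s, during which the arm holds its last target.

## Working session

There is one attempt and no reset: what is moved stays moved. The work goes in short steps, Python scripts to look and compute and a shell command to move; the robot and the scene stay as the last step left them, time stands still between calls to the robot, and variables do not carry over. Pictures are saved under pics/ and viewed, and the job is handed in when it is done.

```bash
mkdir -p pics; ls; python3 - <<'E'
from plant import manip
import cv2
for n in ("scene","top"):
    im=manip.grab_frame(n); cv2.imwrite(f"pics/{n}0.png",im); print(n,manip.camera_model(n))
print(manip.state()); print(manip.grasp_offset)
E
```

```text
pics
scene {'fx': 406.9000706272247, 'fy': 406.9000706272247, 'cx': 278.7311014126777, 'cy': 212.24488232126853, 'k1': -0.07882214615155597, 'rvec': array([ 2.01549482,  1.25256505, -0.57448407]), 'tvec': array([-0.0657262 , -0.24669876,  1.67076842])}
top {'fx': 407.27227331568173, 'fy': 407.27227331568173, 'cx': 279.4058218651384, 'cy': 210.36748449449166, 'k1': -0.1013225361296813, 'rvec': array([ 2.14012383, -2.17726612,  0.13798217]), 'tvec': array([-0.15452261,  0.52072968,  1.35620823])}
{'time': 0.1, 'joint_pos': array([-1.22500452e+00,  5.32918917e-02,  1.61415810e+00,  5.92655434e-06,
        1.47599245e+00, -1.19005369e-01]), 'joint_vel': array([-0.00161648, -0.0017461 , -0.00033009, -0.00113264,  0.0016338 ,
        0.00115266]), 'joint_efforts': array([ 5.26015010e-04, -3.94903743e+01, -3.71363533e+01, -5.20926619e-05,
        3.89128589e-03,  9.65722734e-06]), 'tool_pos': array([ 0.27995804, -0.55816364,  0.23018446]), 'tool_rot': array([ 0.16278319, -0.16292704,  0.68874726, -0.68744718]), 'contact_force': array([ 1.03664016, -0.12192421,  0.58539836]), 'ft_torque': array([-0.01858804,  0.01717922, -0.0401341 ]), 'gripper_width': 1.000632901882614}
-0.0187
```

View pics/scene0.png

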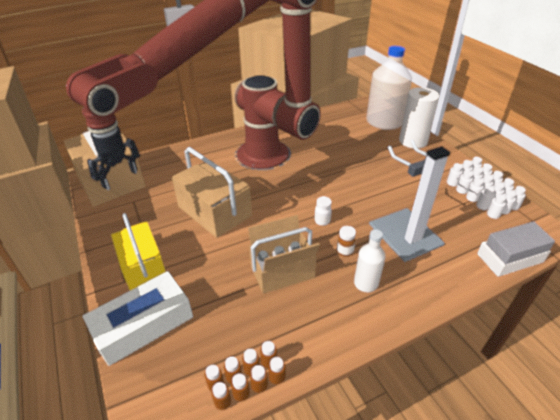

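View pics/top0.png

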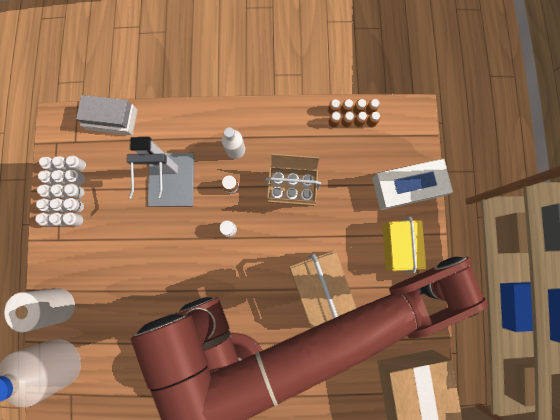

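Candidates: the open brown carton with bottles, scene (283,258) / top (294,182); a larger closed brown carton, scene (212,195) / top (325,288); and a yellow one, scene (138,250) / top (405,245). By the description it is the first, the smaller brown one. The scale is at scene (420,205) / top (160,170). I'll check with close crops.

```bash
python3 - <<'E'
import cv2
a=cv2.imread("pics/scene0.png")[200:300,230:330]; b=cv2.imread("pics/top0.png")[140:220,250:340]
cv2.imwrite("pics/c_scene.png",cv2.resize(a,None,fx=6,fy=6,interpolation=cv2.INTER_CUBIC))
cv2.imwrite("pics/c_top.png",cv2.resize(b,None,fx=7,fy=7,interpolation=cv2.INTER_CUBIC))
b=cv2.imread("pics/top0.png")[120:220,110:260]
cv2.imwrite("pics/c_top2.png",cv2.resize(b,None,fx=5,fy=5,interpolation=cv2.INTER_CUBIC))
a=cv2.imread("pics/scene0.png")[130:270,370:470]
cv2.imwrite("pics/c_scene2.png",cv2.resize(a,None,fx=4,fy=4,interpolation=cv2.INTER_CUBIC))
E
```

```text
(no output)
```

View pics/c_scene.png

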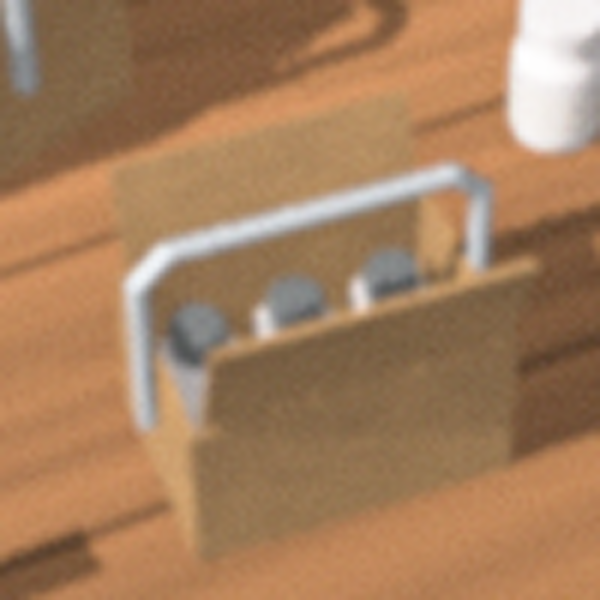

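View pics/c_top.png

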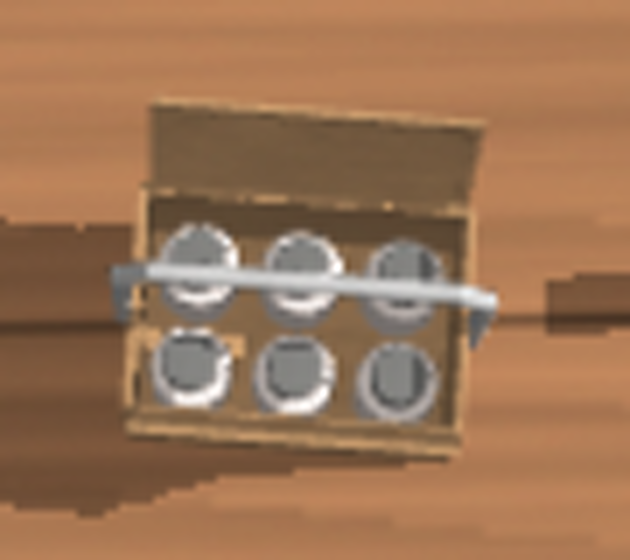

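View pics/c_top2.png

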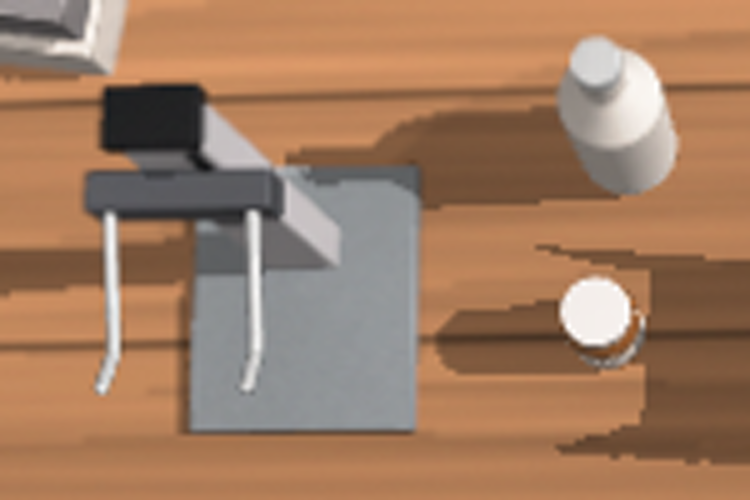

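View pics/c_scene2.png

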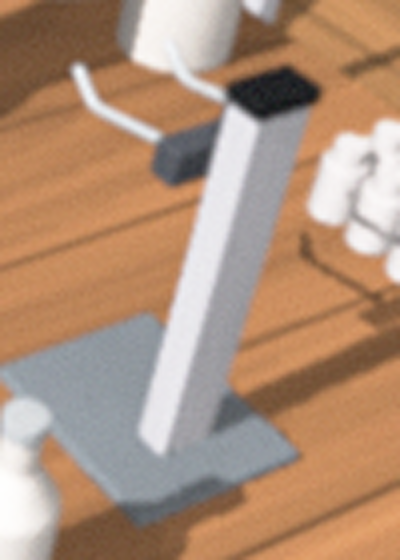

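```bash
cat > h.py <<'E'
import numpy as np, cv2
from scipy.optimize import least_squares
from scipy.spatial.transform import Rotation as R
from plant import manip
CM={n:manip.camera_model(n) for n in("scene","top")}
def proj(n,P):
    m=CM[n]; P=np.atleast_2d(P); Q=R.from_rotvec(m["rvec"]).apply(P)+m["tvec"]
    s=Q[:,:2]/Q[:,2:]; s=s*(1+m["k1"]*(s**2).sum(1,keepdims=True))
    return s*[m["fx"],m["fy"]]+[m["cx"],m["cy"]]
def ray(n,uv,z):
    m=CM[n]; d=(np.array(uv,float)-[m["cx"],m["cy"]])/[m["fx"],m["fy"]]; s=d.copy()
    for _ in range(20): s=d/(1+m["k1"]*(s@s))
    r=R.from_rotvec(m["rvec"]).inv(); o=r.apply(-np.array(m["tvec"])); v=r.apply([s[0],s[1],1])
    return o+v*(z-o[2])/v[2]
def unc(p,sc,off): return (np.array(p,float)+.5)/sc-.5+np.array(off)
def carton(x,y,yaw,z0=0):
    c,s=np.cos(yaw),np.sin(yaw)
    return lambda p:np.array([x+c*p[0]-s*p[1],y+s*p[0]+c*p[1],z0+p[2]])
def sf(a,y,t=.002): # short flap edge point
    return np.array([-.055+.054*np.cos(a),y,.092+.054*np.sin(a)])
def lf(b,y): return np.array([.055-.072*np.cos(b),y,.0965+.072*np.sin(b)])
E
python3 - <<'E'
from h import *
for n in CM: print(n,R.from_rotvec(CM[n]["rvec"]).inv().apply(-CM[n]["tvec"]))
T=lambda *p:unc(p,7,(250,140)); S=lambda *p:unc(p,6,(230,200))
for hyp in (0,1):
    sg=1 if hyp==0 else -1   # hyp0: long flap far from robot
    def res(v):
        x,y,w,a,b=v; f=carton(x,y,w+(0 if hyp==0 else np.pi))
        far=(lambda yy:lf(b,yy*sg)) if hyp==0 else (lambda yy:sf(a,yy*sg))
        near=(lambda yy:sf(a,yy*sg)) if hyp==0 else (lambda yy:lf(b,yy*sg))
        obs=[("top",far(.075),T(152,100)),("top",far(-.075),T(485,122)),
        ("scene",near(-.075),S(112,170)),("scene",near(.075),S(405,95)),
        ("scene",far(-.075),S(212,357)),("scene",far(.075),S(540,262)),
        ("scene",np.array([.055*sg,-.08*sg,0]),S(203,560)),("scene",np.array([.055*sg,.08*sg,0]),S(510,463)),
        ("top",np.array([0,.080*sg,.148]),T(120,275)),("top",np.array([0,-.080*sg,.148]),T(490,300)),
        ("scene",np.array([0,-.069*sg,.152]),S(165,250)),("scene",np.array([0,.069*sg,.152]),S(452,175)),
        ("top",near(.075),T(130,430)),("top",near(-.075),T(460,452))]
        return np.concatenate([proj(n,f(p))[0]-o for n,p,o in obs])
    best=min((least_squares(res,[.6,-.05,0.,a,b],loss="soft_l1") for a in(1,2) for b in(1,2)),key=lambda r:r.cost)
    print(hyp,best.x,best.cost); print(res(best.x).reshape(-1,2).round(1).tolist())
# scale
T=lambda *p:unc(p,5,(110,120)); S=lambda *p:unc(p,4,(370,130))
def res(v):
    x,y,w=v; f=carton(x,y,w)
    obs=[("top",[-.13,.08,.012],T(190,431)),("top",[-.13,-.08,.012],T(415,432)),("top",[.06,-.08,.012],T(420,168)),
    ("scene",[-.13,-.08,.012],S(0,370)),("scene",[-.13,.08,.012],S(150,314)),("scene",[.06,.08,.012],S(300,455)),
    ("top",[-.142,.042,.286],T(100,390)),("top",[-.142,-.042,.286],T(247,388)),
    ("scene",[-.142,-.042,.286],S(78,70)),("scene",[-.142,.042,.286],S(170,45)),
    ("top",[-.015,.025,.342],T(104,150)),("top",[-.015,-.025,.342],T(200,150)),("top",[.015,-.025,.342],T(205,88))]
    return np.concatenate([proj(n,f(p))[0]-o for n,p,o in obs])
r=least_squares(res,[.6,.3,0],loss="soft_l1"); print("scale",r.x,r.cost,res(r.x).reshape(-1,2).round(1).tolist())
print("jarA",ray("top",(228,228.5),.085),ray("scene",(324,203),.085))
print("jarB",ray("top",unc((596,312),5,(110,120)),.085),ray("scene",(347,234),.085))
print("flask",ray("top",unc((597,65),5,(110,120)),.2),ray("scene",(376,237),.2))
E
```

```text
scene [ 1.30069282 -0.54763643  0.93002143]
top [ 0.34583227 -0.15733547  1.41066757]
0 [ 0.59956848 -0.20812705 -0.0870571   1.85346439  1.88512879] 4.786015454857384
[[-0.1, -0.7], [-0.1, -0.5], [-0.8, -1.0], [-0.0, -1.8], [-0.1, -0.3], [-0.3, -0.4], [-0.8, -0.1], [-0.2, -0.2], [1.2, -0.7], [-1.1, -0.7], [0.4, -0.1], [0.1, -0.9], [-0.2, -0.6], [0.2, -0.4]]
1 [ 0.60039692 -0.20758543 -0.08532705  1.88028898  1.82913777] 28.838671449174186
[[-0.3, 2.6], [-1.1, 2.7], [-1.4, -7.4], [-0.1, -8.2], [-0.1, 4.0], [-1.4, 3.8], [-0.4, 0.1], [0.2, -0.2], [1.0, -0.9], [-1.3, -1.0], [0.7, 0.1], [0.4, -0.8], [-0.7, -0.8], [0.6, -0.7]]
scale [ 0.67335914  0.21538702 -0.02496736] 10.981505976540017 [[-0.3, -0.2], [-0.1, -0.1], [0.9, -0.4], [-1.6, -2.2], [-0.3, -1.8], [-0.4, -1.2], [0.1, -0.9], [-0.2, -0.3], [-0.2, -2.3], [-0.3, -2.4], [0.8, -1.8], [-0.5, -1.9], [-0.9, -0.1]]
jarA [0.45461883 0.00573635 0.085     ] [0.47310218 0.00453716 0.085     ]
jarB [0.60906728 0.00286882 0.085     ] [ 0.62413192 -0.00673131  0.085     ]
flask [ 0.74146557 -0.01143565  0.2       ] [ 0.7582622  -0.02084581  0.2       ]
```

The crops confirm the choice: an open carton with six bottles and the bar lying nearly along y. The fit puts the long flap on the far side (+x, yaw about -5°). Next I work out the tool orientation and the approach.

```bash
cat >> h.py <<'E'
def rep(f,q):
    s=manip.state(); Rt=R.from_quat(np.roll(s["tool_rot"],-1)); p=s["tool_pos"]
    yaw=f
E
python3 - <<'E'
from h import *
s=manip.state(); Rt=R.from_quat(np.roll(s["tool_rot"],-1))
print(Rt.as_matrix().round(3))
f=carton(.5996,-.208,-.087)
for yaw in(-.087,-.087+np.pi):
    M=np.column_stack([np.cross([0,0,-1],[np.cos(yaw),np.sin(yaw),0]),[0,0,-1],[np.cos(yaw),np.sin(yaw),0]])
    print(yaw,np.degrees((R.from_matrix(M)*Rt.inv()).as_rotvec())/6)
print("start short",f([-.105,0,.135]))
print("bigbox",ray("top",(325,288),.15), ray("scene",(212,195),.12))
E
```

```text
[[-0.894 -0.001  0.448]
 [-0.448  0.002 -0.894]
 [-0.    -1.    -0.002]]
-0.087 [-0.01214908 -0.01388847  9.73072767]
3.054592653589793 [-1.61632014e-02  1.41389253e-02 -2.02692626e+01]
start short [ 0.49499712 -0.19887652  0.135     ]
bigbox [ 0.26137105 -0.29839849  0.15      ] [ 0.31532483 -0.31262399  0.12      ]
```

```bash
python3 -m jog '{"offset":[[0.7,0.2,0.5],[0.7,0.2,0.5],[0.7,0.2,0.5],[0.7,0.2,0.5],[0.2,0.9,0],[0.2,0.9,0],[0.2,0.9,0],[0.2,0.9,0],[0.2,0.9,0],[0.2,0.9,0],[0.25,0.9,0],[0,0,0]],"angular":[[0,0,0.88],[0,0,0.88],[0,0,0.88],[0,0,0.88],[0,0,0.88],[0,0,0.88],[0,0,0.88],[0,0,0.88],[0,0,0.88],[0,0,0.9],[0,0,0.9],[0,0,0]],"jaw":[0,0,0,0,0,0,0,0,0,0,0,0]}'
cat >> h.py <<'E'
def where(x,y,w):
    s=manip.state(); Rt=R.from_quat(np.roll(s["tool_rot"],-1)); z=Rt.as_matrix()[:,2]
    d=s["tool_pos"]-[x,y,0]; c,q=np.cos(w),np.sin(w)
    print("t",s["time"].__round__(2),"tool",s["tool_pos"].round(4),"in carton mm",np.round([1e3*(c*d[0]+q*d[1]),1e3*(-q*d[0]+c*d[1]),1e3*d[2]],1),
     "yawerr/6deg",np.degrees(np.arctan2(z[1],z[0])-w)/6,"F",s["contact_force"].round(2),"w",round(s["gripper_width"],3))
E
python3 -c "
from h import *
where(.5996,-.208,-.087)"
```

```text
time: 1.3
tool_pos: [0.4935, -0.1991, 0.3312]
tool_rot: [0.48, -0.479, 0.52, -0.519]
contact_force: [-0.7, 0.0, -0.4]
gripper_width: -0.001
t 1.3 tool [ 0.4935 -0.1991  0.3312] in carton mm [-106.5   -0.4  331.2] yawerr/6deg 0.061777685173122036 F [-0.72  0.02 -0.39] w -0.001
```

```bash
python3 -m jog '{"offset":[[0,0,-1],[0,0,-1],[0,0,-1],[0,0,-0.94],[0.2,-0.015,0],[0.2,-0.015,0],[0.12,-0.01,0],[0.12,-0.01,0],[0.12,-0.01,0],[0,0,0]],"angular":[[0,0,-0.06],[0,0,0],[0,0,0],[0,0,0],[0,0,0],[0,0,0],[0,0,0],[0,0,0],[0,0,0],[0,0,0]],"jaw":[0,0,0,0,0,0,0,0,0,0]}'
python3 -c "
from h import *
where(.5996,-.208,-.087)
cv2.imwrite('pics/s1.png',cv2.resize(manip.grab_frame('scene')[150:320,180:400],None,fx=3,fy=3,interpolation=cv2.INTER_CUBIC))"
```

```text
time: 2.3
tool_pos: [0.5323, -0.2073, 0.1362]
tool_rot: [-0.476, 0.476, -0.522, 0.524]
contact_force: [-0.9, 0.2, -0.3]
gripper_width: 0.004
t 2.3 tool [ 0.5323 -0.2073  0.1362] in carton mm [-67.1  -5.1 136.2] yawerr/6deg -0.06753356506729705 F [-0.95  0.19 -0.26] w 0.004
```

View pics/s1.png

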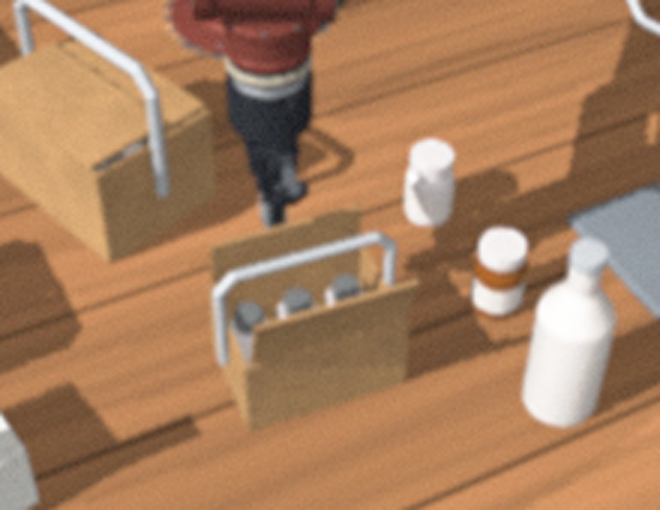

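```bash
python3 -m jog '{"offset":[[0.065,0,-0.03],[0.065,0,-0.03],[0.105,0,-0.04],[0.105,0,-0.04],[0.09,0,-0.07],[0.09,0,-0.07],[0.07,0,-0.08],[0.07,0,-0.08],[0,0,0]],"angular":[[0,0,0.06],[0,0,0],[0,0,0],[0,0,0],[0,0,0],[0,0,0],[0,0,0],[0,0,0],[0,0,0]],"jaw":[0,0,0,0,0,0,0,0,0]}'
python3 -c "
from h import *
where(.5996,-.208,-.087)
cv2.imwrite('pics/s2.png',cv2.resize(manip.grab_frame('scene')[180:300,210:350],None,fx=4,fy=4,interpolation=cv2.INTER_CUBIC))"
```

```text
time: 3.25
tool_pos: [0.5636, -0.2064, 0.1113]
tool_rot: [0.477, -0.478, 0.522, -0.521]
contact_force: [0.3, -0.2, -0.4]
gripper_width: 0.0
t 3.25 tool [ 0.5636 -0.2064  0.1113] in carton mm [-36.1  -1.5 111.3] yawerr/6deg -0.009138060784017365 F [ 0.26 -0.17 -0.43] w 0.0
```

View pics/s2.png

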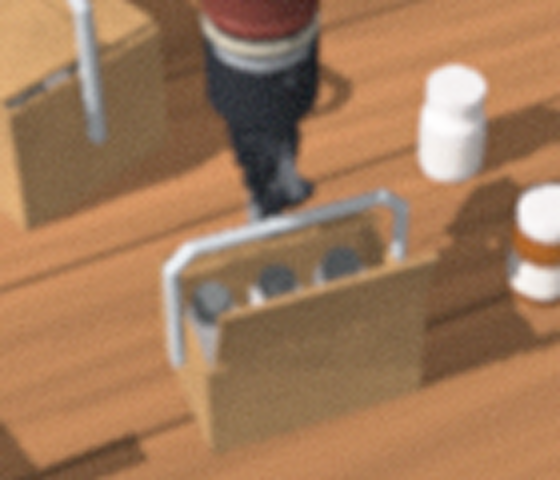

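The flap is coming down ahead of the fingertips (flap edge now just below the bar) and the carton has not moved. Continuing the fold.

```bash
python3 -m jog '{"offset":[[0.06,0,-0.08],[0.05,0,-0.08],[0.05,0,-0.08],[0,0,-0.05],[0,0,-0.04],[0,0,0]],"angular":[[0,0,0],[0,0,0],[0,0,0],[0,0,0],[0,0,0],[0,0,0]],"jaw":[0,0,0,0,0,0]}'
python3 -c "
from h import *
where(.5996,-.208,-.087)
cv2.imwrite('pics/s3.png',cv2.resize(manip.grab_frame('scene')[180:300,210:350],None,fx=4,fy=4,interpolation=cv2.INTER_CUBIC))"
```

```text
time: 3.9
tool_pos: [0.5754, -0.2091, 0.104]
tool_rot: [-0.478, 0.476, -0.518, 0.525]
contact_force: [-10.0, 1.0, 25.7]
gripper_width: 0.0
t 3.9 tool [ 0.5754 -0.2091  0.104 ] in carton mm [-24.1  -3.2 104. ] yawerr/6deg -0.017888652679781365 F [-10.02   1.03  25.67] w 0.0
```

View pics/s3.png

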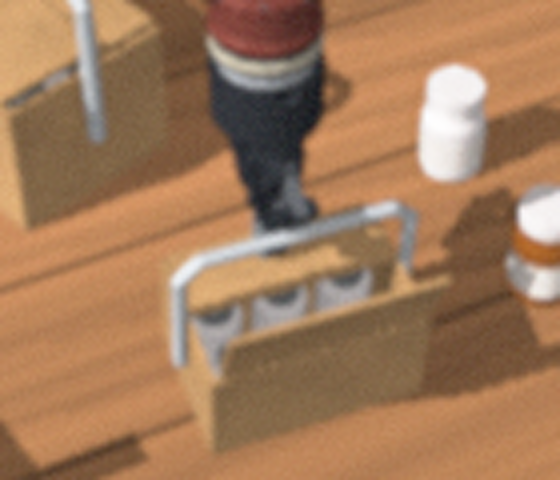

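25.7 N up and -10 N in x: the back of the finger or a knuckle is bearing on the bar. I back off and press nearer the hinge.

```bash
python3 -m jog '{"offset":[[0,0,0.2],[-0.15,0,0.1],[-0.2,0.03,0],[0,0,0]],"angular":[[0,0,0],[0,0,0],[0,0,0],[0,0,0]],"jaw":[0,0,0,0]}'
python3 -c "
from h import *
where(.5996,-.208,-.087)
cv2.imwrite('pics/s4.png',cv2.resize(manip.grab_frame('scene')[180:300,210:350],None,fx=4,fy=4,interpolation=cv2.INTER_CUBIC))
cv2.imwrite('pics/t4.png',cv2.resize(manip.grab_frame('top')[130:230,240:350],None,fx=5,fy=5,interpolation=cv2.INTER_CUBIC))"
```

```text
time: 4.35
tool_pos: [0.5525, -0.2046, 0.1096]
tool_rot: [0.477, -0.478, 0.522, -0.521]
contact_force: [0.1, -1.2, -0.5]
gripper_width: -0.001
t 4.35 tool [ 0.5525 -0.2046  0.1096] in carton mm [-47.3  -0.7 109.6] yawerr/6deg -0.01419203279317679 F [ 0.1  -1.16 -0.54] w -0.001
```

View pics/s4.png

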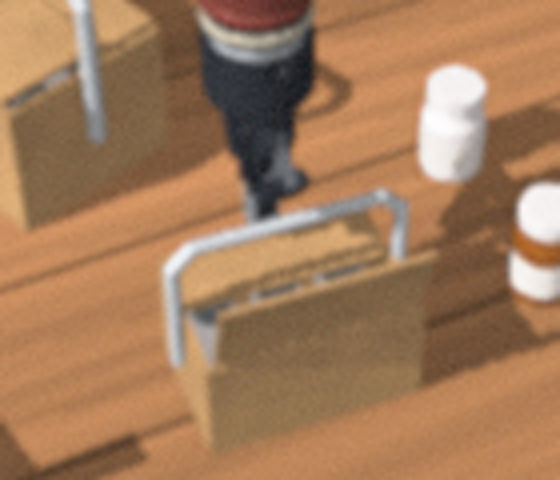

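View pics/t4.png

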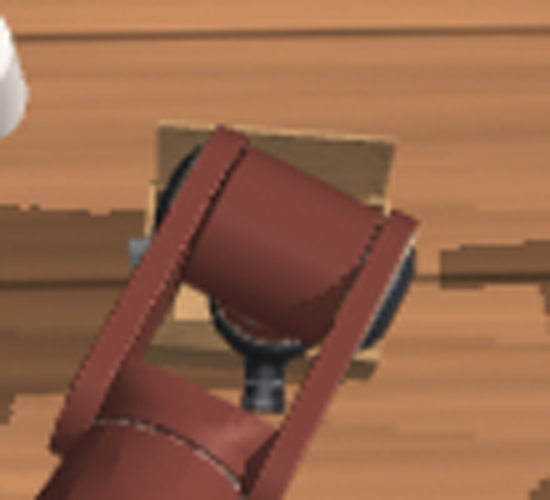

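```bash
python3 -m jog '{"offset":[[0.1,-0.01,-0.08],[0,0,-0.08],[0,0,-0.06],[0,0,-0.04],[0,0,0]],"angular":[[0,0,0],[0,0,0],[0,0,0],[0,0,0],[0,0,0]],"jaw":[0,0,0,0,0]}'
python3 -c "
from h import *
where(.5996,-.208,-.087)
cv2.imwrite('pics/s5.png',cv2.resize(manip.grab_frame('scene')[180:300,210:350],None,fx=4,fy=4,interpolation=cv2.INTER_CUBIC))"
```

```text
time: 4.95
tool_pos: [0.5605, -0.2067, 0.1007]
tool_rot: [-0.478, 0.478, -0.52, 0.523]
contact_force: [-6.8, 1.0, 12.9]
gripper_width: -0.004
t 4.95 tool [ 0.5605 -0.2067  0.1007] in carton mm [-39.1  -2.1 100.7] yawerr/6deg -0.008922639452794758 F [-6.77  1.05 12.86] w -0.004
```

View pics/s5.png

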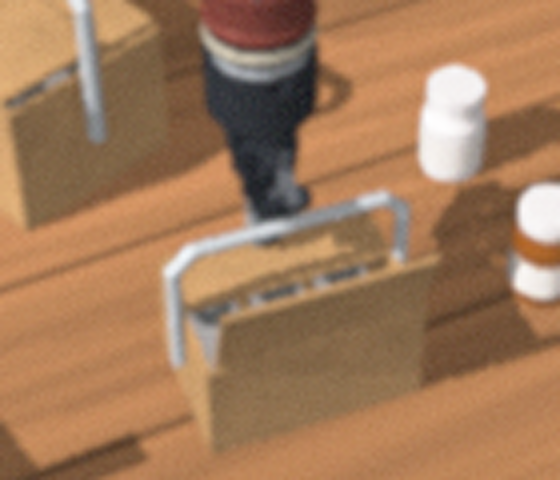

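```bash
python3 - <<'E'
from h import *
f=carton(.5996,-.208,-.087)
for a in(0,.1,.2,.3,.5,.7):
    print(a,[((proj("scene",f(sf(a,y)+np.array([0,0,.002])))[0]-[210,180]+.5)*4-.5).round(0).tolist() for y in(-.075,0,.075)])
print([((proj("scene",f([0,y,.152]))[0]-[210,180]+.5)*4-.5).round(0).tolist() for y in(-.069,.069)])
im=cv2.imread("pics/s5.png")[190:380,150:450]; cv2.imwrite("pics/s5b.png",cv2.resize(im,None,fx=2.6,fy=2.6,interpolation=cv2.INTER_CUBIC))
E
```

```text
0 [[187.0, 306.0], [288.0, 277.0], [386.0, 248.0]]
0.1 [[186.0, 301.0], [288.0, 271.0], [386.0, 243.0]]
0.2 [[185.0, 295.0], [288.0, 265.0], [386.0, 237.0]]
0.3 [[184.0, 288.0], [287.0, 259.0], [386.0, 230.0]]
0.5 [[182.0, 274.0], [285.0, 245.0], [384.0, 216.0]]
0.7 [[178.0, 259.0], [281.0, 230.0], [381.0, 202.0]]
[[191.0, 246.0], [382.0, 193.0]]
```

View pics/s5b.png

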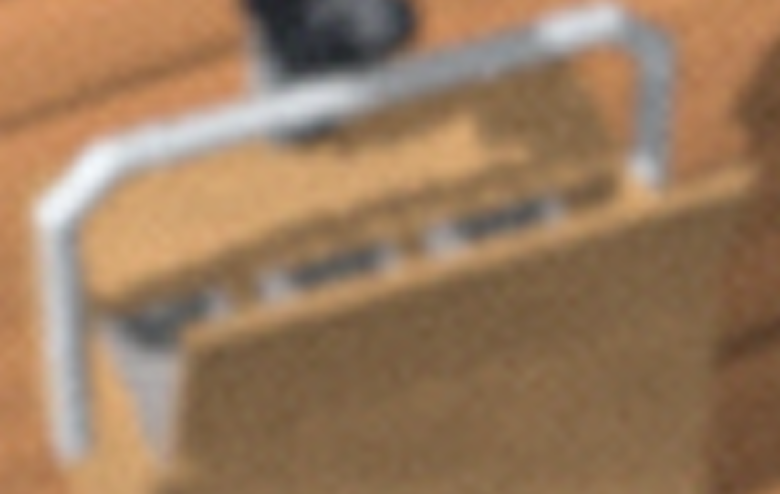

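```bash
python3 -m jog '{"offset":[[-0.05,0,0.3],[-0.1,0,0.8],[0,0,1],[0,0,1],[0.8,-0.06,0],[0.8,-0.06,0],[0.8,-0.06,0],[0.8,-0.06,0],[0.1,-0.01,0],[0,0,0]],"angular":[[0,0,0],[0,0,0],[0,0,0],[0,0,0],[0,0,0],[0,0,0],[0,0,0],[0,0,0],[0,0,0],[0,0,0]],"jaw":[0,0,0,0,0,0,0,0,0,0]}'
python3 -c "
from h import *
where(.5996,-.208,-.087)
cv2.imwrite('pics/s6.png',cv2.resize(manip.grab_frame('scene')[180:300,210:350],None,fx=5,fy=5,interpolation=cv2.INTER_CUBIC))"
```

```text
time: 6.0
tool_pos: [0.7171, -0.2179, 0.2513]
tool_rot: [0.477, -0.478, 0.522, -0.521]
contact_force: [-0.6, -0.1, 0.8]
gripper_width: 0.0
t 6.0 tool [ 0.7171 -0.2179  0.2513] in carton mm [117.9   0.3 251.3] yawerr/6deg -0.004370117742310229 F [-0.56 -0.09  0.8 ] w 0.0
```

View pics/s6.png

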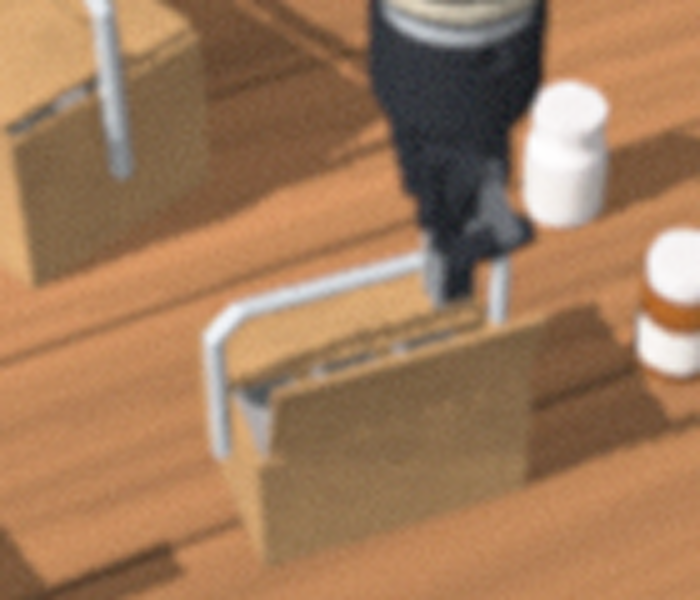

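Short flap is closed: its edge's left end at crop (232,385) matches the level prediction, and the carton has not shifted. For the long flap I tilt the tool so its knuckles stay clear of the bar.

```bash
python3 -m jog '{"offset":[[0,0,-0.4],[0,0,-0.4],[0,0,-0.4],[0,0,-0.4],[0,0,-0.4],[0,0,-0.5],[-0.4,0.03,0],[-0.2,0.02,0],[0,0,0]],"angular":[[0.07,0.83,0],[0.07,0.83,0],[0.07,0.83,0],[0.07,0.83,0],[0.07,0.83,0],[0.07,0.83,0],[0,0,0],[0,0,0],[0,0,0]],"jaw":[0,0,0,0,0,0,0,0,0]}'
python3 -c "
from h import *
where(.5996,-.208,-.087)
print(manip.state()['joint_pos'].round(2))
cv2.imwrite('pics/s7.png',cv2.resize(manip.grab_frame('scene')[180:300,210:350],None,fx=5,fy=5,interpolation=cv2.INTER_CUBIC))"
```

```text
time: 6.95
tool_pos: [0.685, -0.2158, 0.128]
tool_rot: [0.337, -0.585, 0.639, -0.369]
contact_force: [0.2, -0.4, 1.0]
gripper_width: -0.002
t 6.95 tool [ 0.685  -0.2158  0.128 ] in carton mm [ 85.8  -0.3 128. ] yawerr/6deg -0.021991620883424958 F [ 0.19 -0.39  1.02] w -0.002
[-0.36  0.68  1.06 -0.14  1.9  -0.28]
```

View pics/s7.png

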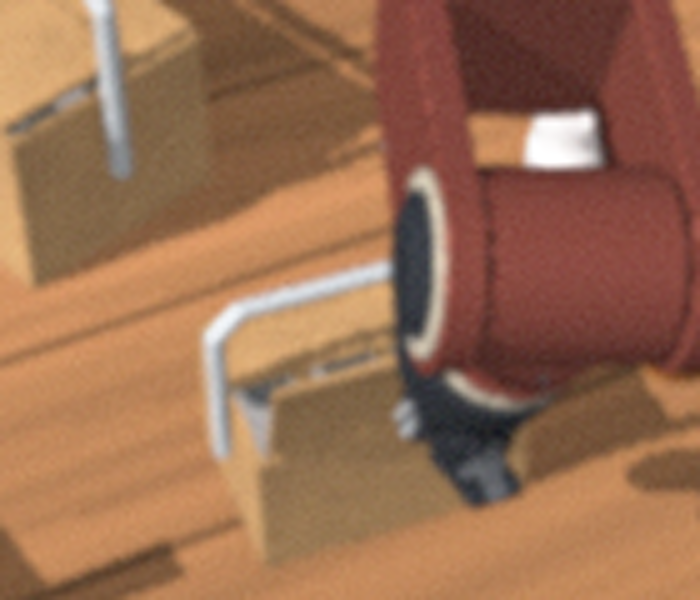

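```bash
python3 -m jog '{"offset":[[-0.14,0.012,-0.03],[-0.14,0.012,-0.03],[-0.14,0.012,-0.03],[-0.08,0.007,-0.02],[-0.08,0.007,-0.02],[-0.08,0.007,-0.02],[-0.08,0.007,-0.02],[-0.07,0.006,-0.04],[-0.07,0.006,-0.04],[-0.07,0.006,-0.04],[-0.07,0.006,-0.04],[0,0,0]],"angular":[[0,0,0],[0,0,0],[0,0,0],[0,0,0],[0,0,0],[0,0,0],[0,0,0],[0,0,0],[0,0,0],[0,0,0],[0,0,0],[0,0,0]],"jaw":[0,0,0,0,0,0,0,0,0,0,0,0]}'
python3 -c "
from h import *
where(.5996,-.208,-.087)
cv2.imwrite('pics/s8.png',cv2.resize(manip.grab_frame('scene')[180:300,210:350],None,fx=5,fy=5,interpolation=cv2.INTER_CUBIC))"
```

```text
time: 8.2
tool_pos: [0.6349, -0.2112, 0.1107]
tool_rot: [0.337, -0.585, 0.639, -0.369]
contact_force: [0.9, -0.4, -0.6]
gripper_width: -0.003
t 8.2 tool [ 0.6349 -0.2112  0.1107] in carton mm [ 3.540e+01 -1.000e-01  1.107e+02] yawerr/6deg -0.0163200799565137 F [ 0.85 -0.41 -0.65] w -0.003
```

View pics/s8.png

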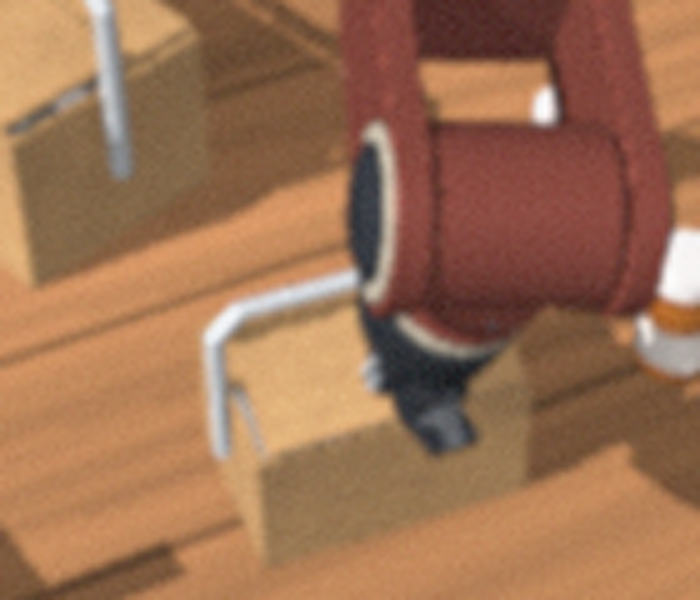

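The long flap is nearly down and the carton is in place. A gentle final press follows.

```bash
python3 -m jog '{"offset":[[-0.05,0.004,-0.05],[-0.05,0.004,-0.05],[-0.03,0.003,-0.05],[0,0,-0.04],[0,0,0]],"angular":[[0,0,0],[0,0,0],[0,0,0],[0,0,0],[0,0,0]],"jaw":[0,0,0,0,0]}'
python3 -c "
from h import *
where(.5996,-.208,-.087)
cv2.imwrite('pics/s9.png',cv2.resize(manip.grab_frame('scene')[180:300,210:350],None,fx=5,fy=5,interpolation=cv2.INTER_CUBIC))"
```

```text
time: 8.75
tool_pos: [0.6289, -0.2107, 0.1018]
tool_rot: [0.337, -0.585, 0.638, -0.369]
contact_force: [0.2, -0.1, 0.3]
gripper_width: 0.001
t 8.75 tool [ 0.6289 -0.2107  0.1018] in carton mm [ 29.4  -0.2 101.8] yawerr/6deg -0.017123523486162966 F [ 0.16 -0.08  0.3 ] w 0.001
```

View pics/s9.png

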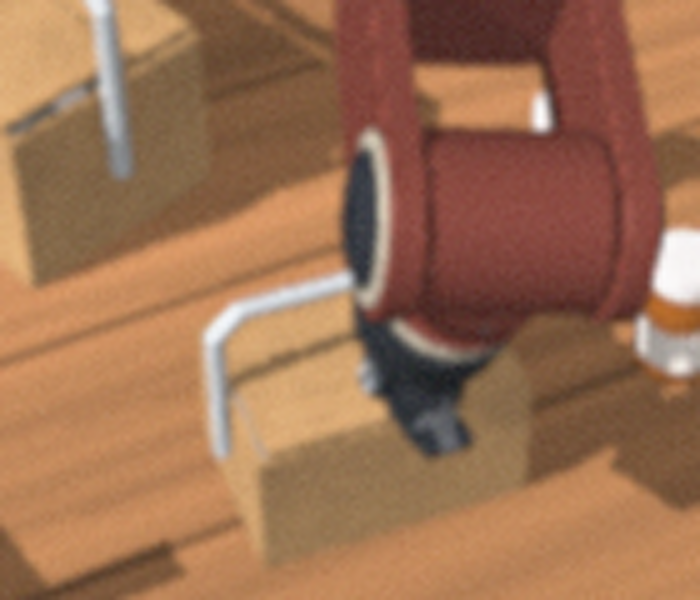

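```bash
python3 -m jog '{"offset":[[0,0,-0.04],[0,0,-0.04],[0,0,-0.04],[0,0,0]],"angular":[[0,0,0],[0,0,0],[0,0,0],[0,0,0]],"jaw":[0,0,0,0]}'
```

```text
time: 9.2
tool_pos: [0.6293, -0.2108, 0.1009]
tool_rot: [0.336, -0.586, 0.639, -0.369]
contact_force: [-5.0, 2.0, 16.1]
gripper_width: -0.0
```

```bash
python3 -m jog '{"offset":[[0.2,0,0.35],[0.4,0,0.7],[0.4,0,0.7],[0,0,0.8],[0,0,0.5],[0,0,0]],"angular":[[0,0,0],[0,0,0],[-0.07,-0.9,0],[-0.07,-0.9,0],[-0.07,-0.9,0],[-0.07,-0.9,0]],"jaw":[0,0,0,20,60,60]}'
python3 -m jog '{"offset":[[0,0,0],[0,0,0]],"angular":[[-0.07,-0.9,0],[-0.04,-0.48,0]],"jaw":[60,60]}'
python3 -c "
from h import *
where(.5996,-.208,-.087)
s=manip.state(); print(R.from_quat(np.roll(s['tool_rot'],-1)).as_matrix().round(3))
cv2.imwrite('pics/s10.png',cv2.resize(manip.grab_frame('scene')[180:300,210:350],None,fx=5,fy=5,interpolation=cv2.INTER_CUBIC))
cv2.imwrite('pics/t10.png',cv2.resize(manip.grab_frame('top')[130:230,240:350],None,fx=5,fy=5,interpolation=cv2.INTER_CUBIC))"
```

```text
time: 9.8
tool_pos: [0.6818, -0.2116, 0.2553]
tool_rot: [0.445, -0.508, 0.554, -0.486]
contact_force: [0.9, 0.2, 0.7]
gripper_width: 0.506
time: 10.0
tool_pos: [0.6788, -0.2107, 0.2493]
tool_rot: [-0.479, 0.476, -0.521, 0.522]
contact_force: [-0.2, -0.3, -0.7]
gripper_width: 0.703
t 10.0 tool [ 0.6788 -0.2107  0.2493] in carton mm [ 79.1   4.2 249.3] yawerr/6deg -0.005271484405542833 F [-0.17 -0.34 -0.7 ] w 0.703
[[-0.087  0.004  0.996]
 [-0.996  0.002 -0.087]
 [-0.003 -1.     0.004]]
```

View pics/s10.png

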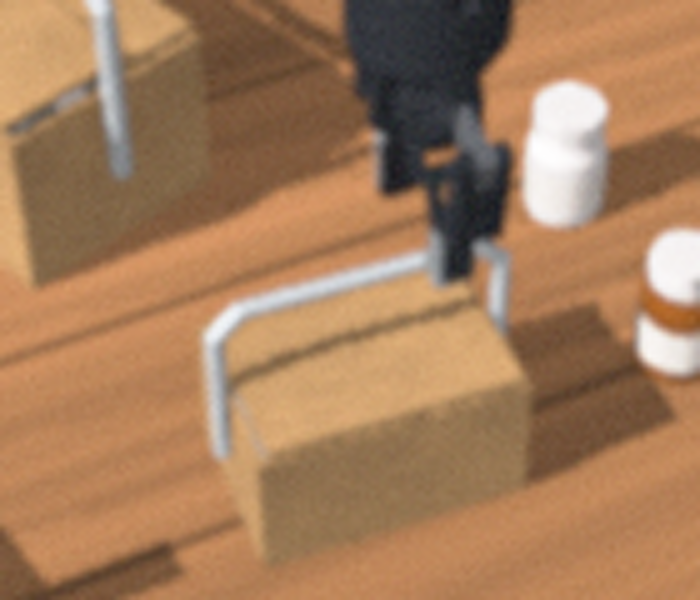

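View pics/t10.png

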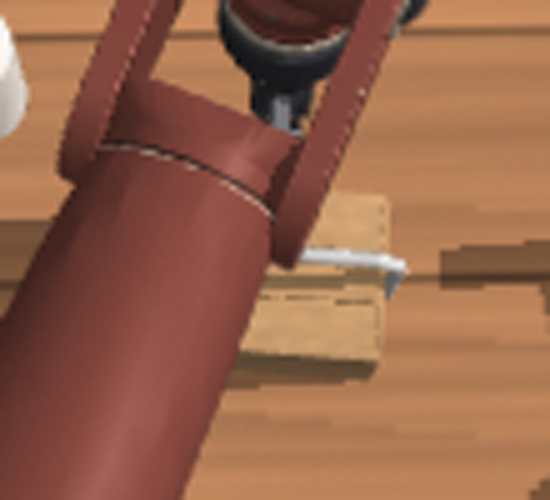

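```bash
python3 - <<'E'
from h import *
f=carton(.5996,-.208,-.087); g=lambda p:((proj("scene",f(p))[0]-[210,180]+.5)*5-.5).round(0).tolist()
for b in(0,.05,.1,.2): print(b,[g(lf(b,y)+np.array([0,0,.002])) for y in(-.075,.075)])
print("hinge",g([.055,-.075,.0985]),g([.055,.075,.0985]),"bar",g([0,-.069,.152]),g([0,-.084,.13]))
im=cv2.imread("pics/s10.png")[260:500,180:560]; cv2.imwrite("pics/s10b.png",cv2.resize(im,None,fx=2,fy=2,interpolation=cv2.INTER_CUBIC))
E
```

```text
0 [[224.0, 357.0], [472.0, 286.0]]
0.05 [[224.0, 353.0], [472.0, 282.0]]
0.1 [[223.0, 349.0], [473.0, 278.0]]
0.2 [[223.0, 341.0], [474.0, 270.0]]
hinge [267.0, 450.0] [525.0, 373.0] bar [239.0, 308.0] [215.0, 344.0]
```

View pics/s10b.png

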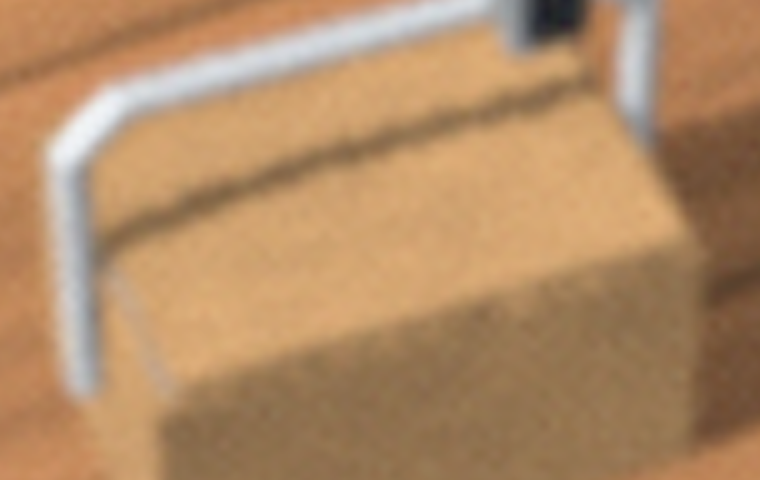

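Both flaps lie flat, long over short, and the dark line is the bow's shadow. Now I grasp the bar.

```bash
python3 -m jog '{"offset":[[-0.79,0.03,0],[-0.79,0.03,0],[0,0,-0.7],[0,0,-0.7],[0,0,-0.5],[0,0,-0.42],[0,0,0]],"angular":[[0,0,0],[0,0,0],[0,0,0],[0,0,0],[0,0,0],[0,0,0],[0,0,0]],"jaw":[60,60,60,60,60,60,60]}'
python3 -c "
from h import *
where(.5996,-.208,-.087)
cv2.imwrite('pics/s11.png',cv2.resize(manip.grab_frame('scene')[150:300,200:350],None,fx=4,fy=4,interpolation=cv2.INTER_CUBIC))"
```

```text
time: 10.8
tool_pos: [0.5979, -0.2066, 0.1275]
tool_rot: [0.477, -0.478, 0.525, -0.518]
contact_force: [-0.6, -0.3, 0.1]
gripper_width: 0.703
t 10.8 tool [ 0.5979 -0.2066  0.1275] in carton mm [ -1.8   1.3 127.5] yawerr/6deg -0.0010191455215643073 F [-0.64 -0.34  0.11] w 0.703
```

View pics/s11.png

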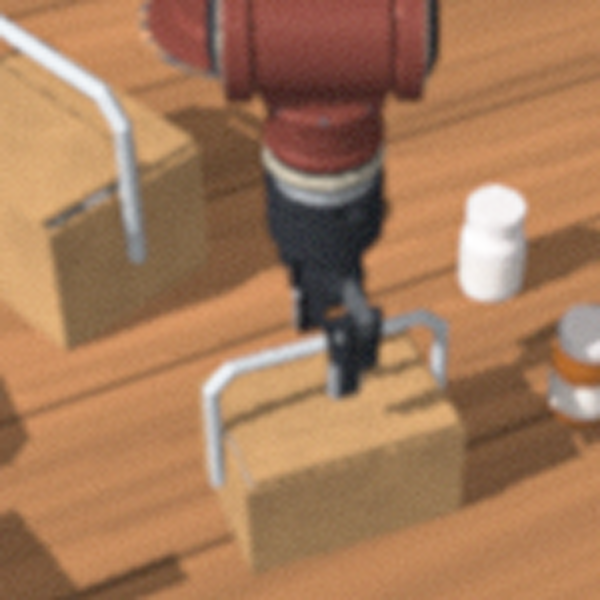

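```bash
python3 -m jog '{"offset":[[0,0,0.1],[0,0,0],[0,0,0],[0,0,0],[0,0,0],[0,0,0]],"angular":[[0,0,0],[0,0,0],[0,0,0],[0,0,0],[0,0,0],[0,0,0]],"jaw":[30,15,5,0,0,0]}'
python3 -m jog '{"offset":[[0,0,0],[0,0,0],[0,0,0.05],[0,0,0.1],[0,0,0.15],[0,0,0.2],[0,0,0.2],[0,0,0.1],[0,0,0],[0,0,0]],"angular":[[0,0,0],[0,0,0],[0,0,0],[0,0,0],[0,0,0],[0,0,0],[0,0,0],[0,0,0],[0,0,0],[0,0,0]],"jaw":[0,0,0,0,0,0,0,0,0,0]}'
python3 -c "
from h import *
where(.5996,-.208,-.087)
cv2.imwrite('pics/s12.png',cv2.resize(manip.grab_frame('scene')[150:300,200:350],None,fx=4,fy=4,interpolation=cv2.INTER_CUBIC))"
```

```text
time: 11.45
tool_pos: [0.6001, -0.2081, 0.1391]
tool_rot: [0.478, -0.477, 0.522, -0.521]
contact_force: [-4.2, 1.2, 6.0]
gripper_width: 0.09
time: 12.45
tool_pos: [0.6001, -0.2077, 0.1774]
tool_rot: [0.478, -0.477, 0.522, -0.521]
contact_force: [0.1, -0.2, -8.7]
gripper_width: 0.092
t 12.45 tool [ 0.6001 -0.2077  0.1774] in carton mm [  0.5   0.3 177.4] yawerr/6deg -0.002771591730855498 F [ 0.05 -0.17 -8.68] w 0.092
```

View pics/s12.png

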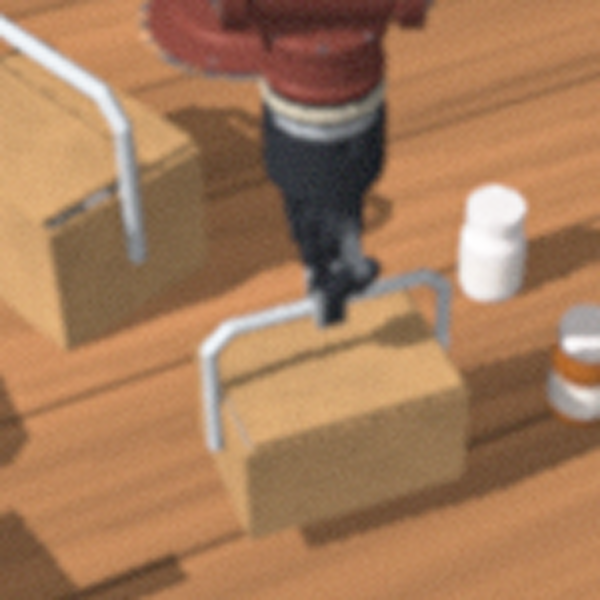

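Held upright, weight about 8.7 N. I raise, move back, and carry across smoothly.

```bash
python3 -m jog '{"offset":[[0,0,0.1],[0,0,0.2],[0,0,0.3],[-0.1,0,0.4],[-0.2,0,0.4],[-0.3,0,0.4],[-0.3,0,0.35],[-0.3,0,0.2],[-0.3,0.05,0.1],[-0.3,0.1,0],[-0.2,0.15,0],[-0.1,0.2,0]],"angular":[[0,0,0],[0,0,0],[0,0,0],[0,0,0],[0,0,0],[0,0,0],[0,0,0],[0,0,0],[0,0,0.1],[0,0,0.1],[0,0,0.1],[0,0,0.1]],"jaw":[0,0,0,0,0,0,0,0,0,0,0,0]}'
python3 -m jog '{"offset":[[0,0.25,0],[0,0.3,0],[0,0.35,0],[0,0.4,0],[0,0.4,0],[0,0.4,0],[0,0.4,0],[0,0.4,0],[0,0.4,0],[0,0.4,0],[0,0.4,0],[0,0.4,0]],"angular":[[0,0,0.1],[0,0,0.1],[0,0,0],[0,0,0],[0,0,0],[0,0,0],[0,0,0],[0,0,0],[0,0,0],[0,0,0],[0,0,0],[0,0,0]],"jaw":[0,0,0,0,0,0,0,0,0,0,0,0]}'
```

```text
time: 13.7
tool_pos: [0.4945, -0.1825, 0.3009]
tool_rot: [0.489, -0.488, 0.512, -0.511]
contact_force: [0.6, 0.7, -8.2]
gripper_width: 0.087
time: 14.9
tool_pos: [0.4951, 0.0444, 0.2997]
tool_rot: [0.495, -0.493, 0.507, -0.505]
contact_force: [-0.6, -0.2, -8.1]
gripper_width: 0.087
```

```bash
python3 -m jog '{"offset":[[0,0.4,0],[0,0.4,0],[0,0.4,0],[0,0.4,0],[0,0.4,0],[0,0.4,0],[0,0.35,0],[0,0.3,0],[0,0.2,0],[0,0.1,0],[0,0.05,0],[0,0,0]],"angular":[[0,0,0],[0,0,0],[0,0,0],[0,0,0],[0,0,0],[0,0,0],[0,0,0],[0,0,0],[0,0,0],[0,0,0],[0,0,0],[0,0,0]],"jaw":[0,0,0,0,0,0,0,0,0,0,0,0]}'
python3 -c "
from h import *
where(.6734,.2154,-.025)
cv2.imwrite('pics/s13.png',cv2.resize(manip.grab_frame('scene')[80:280,320:520],None,fx=3,fy=3,interpolation=cv2.INTER_CUBIC))
cv2.imwrite('pics/t13.png',cv2.resize(manip.grab_frame('top')[110:260,90:270],None,fx=4,fy=4,interpolation=cv2.INTER_CUBIC))"
```

```text
time: 16.1
tool_pos: [0.4952, 0.2122, 0.2998]
tool_rot: [0.494, -0.493, 0.507, -0.505]
contact_force: [-0.3, -0.5, -8.3]
gripper_width: 0.087
t 16.1 tool [0.4952 0.2122 0.2998] in carton mm [-178.1   -7.7  299.8] yawerr/6deg 0.004675500403307555 F [-0.31 -0.46 -8.33] w 0.087
```

View pics/s13.png

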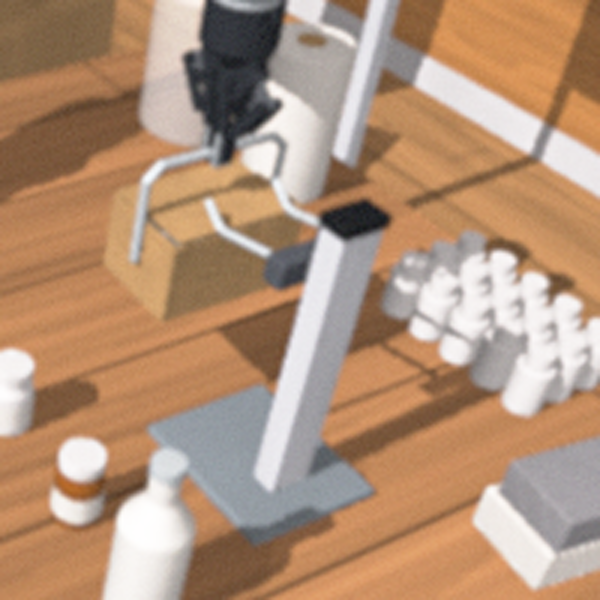

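View pics/t13.png

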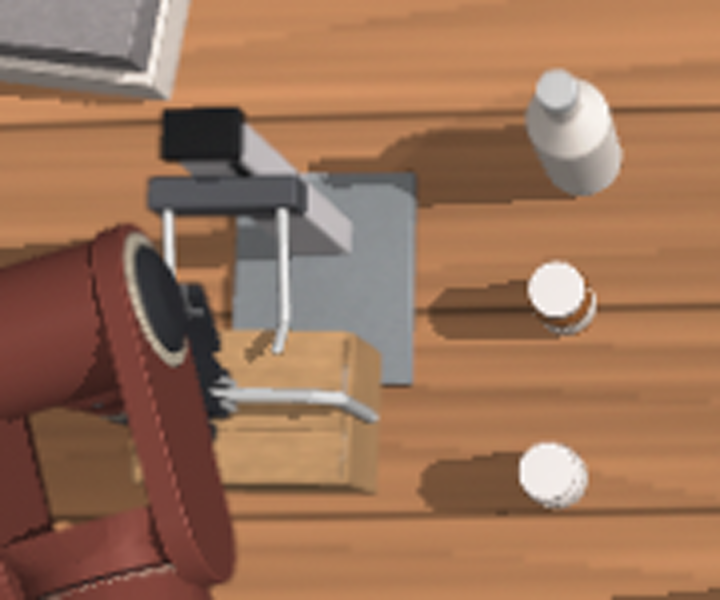

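```bash
python3 - <<'E'
from h import *
g=lambda p:((proj("scene",p)[0]-[320,80]+.5)*3-.5).round(0).tolist()
h=lambda p:((proj("top",p)[0]-[90,110]+.5)*4-.5).round(0).tolist()
for z in(.29,.3,.31,.32,.33):
    f=carton(.4952,.2122,-.025,z-.152); print(z,g(f([0,-.069,.152])),g(f([0,-.084,.095])),g(f([.055,-.08,0])),h(f([0,-.069,.152])))
s=carton(.6734,.2154,-.025)
print("tips",[g(s([-.142,y,.286])) for y in(.042,-.042)],[h(s([-.142,y,.286])) for y in(.042,-.042)], "seat",s([-.115,0,.275]))
E
```

```text
0.29 [158.0, 182.0] [138.0, 234.0] [159.0, 337.0] [321.0, 400.0]
0.3 [159.0, 173.0] [139.0, 226.0] [160.0, 330.0] [318.0, 398.0]
0.31 [161.0, 164.0] [140.0, 217.0] [162.0, 322.0] [314.0, 396.0]
0.32 [162.0, 156.0] [141.0, 209.0] [163.0, 314.0] [310.0, 394.0]
0.33 [163.0, 146.0] [143.0, 200.0] [165.0, 307.0] [306.0, 392.0]
tips [[276.0, 176.0], [208.0, 196.0]] [[160.0, 348.0], [277.0, 349.0]] seat [0.55843594 0.2182747  0.275     ]
```

```bash
python3 - <<'E'
from h import *
h=lambda p:((proj("top",p)[0]-[90,110]+.5)*4-.5).round(0).tolist()
f=carton(.4952,.2122,-.025,.312-.152)
for p in([0,-.069,.152],[0,-.084,.137],[0,-.084,.06],[.055,-.08,.095],[-.055,-.08,.095],[-.055,-.08,0]): print(p,h(f(p)))
print(manip.state()['tool_pos'])
E
```

```text
[0, -0.069, 0.152] [313.0, 395.0]
[0, -0.084, 0.137] [340.0, 398.0]
[0, -0.084, 0.06] [366.0, 412.0]
[0.055, -0.08, 0.095] [352.0, 330.0]
[-0.055, -0.08, 0.095] [346.0, 482.0]
[-0.055, -0.08, 0] [377.0, 491.0]
[0.49524288 0.21174081 0.29981586]
```

```bash
python3 -m jog '{"offset":[[0.05,0.03,0],[0.1,0.03,0],[0.15,0.03,0],[0.2,0.03,0],[0.2,0,0],[0.2,0,0],[0.15,0,0],[0.11,0,0],[0.07,0,0],[0.03,0,0],[0,0,0],[0,0,0]],"angular":[[0,0,0],[0,0,0],[0,0,0],[0,0,0],[0,0,0],[0,0,0],[0,0,0],[0,0,0],[0,0,0],[0,0,0],[0,0,0],[0,0,0]],"jaw":[0,0,0,0,0,0,0,0,0,0,0,0]}'
python3 -c "
from h import *
where(.6734,.2154,-.025)
cv2.imwrite('pics/s14.png',cv2.resize(manip.grab_frame('scene')[100:250,340:490],None,fx=4,fy=4,interpolation=cv2.INTER_CUBIC))
cv2.imwrite('pics/t14.png',cv2.resize(manip.grab_frame('top')[110:260,90:270],None,fx=4,fy=4,interpolation=cv2.INTER_CUBIC))"
```

```text
time: 17.4
tool_pos: [0.5579, 0.2183, 0.2998]
tool_rot: [0.495, -0.493, 0.507, -0.505]
contact_force: [-0.5, 0.3, -8.7]
gripper_width: 0.083
t 17.4 tool [0.5579 0.2183 0.2998] in carton mm [-115.6    0.   299.8] yawerr/6deg 0.007142809449957831 F [-0.54  0.33 -8.69] w 0.083
```

View pics/s14.png

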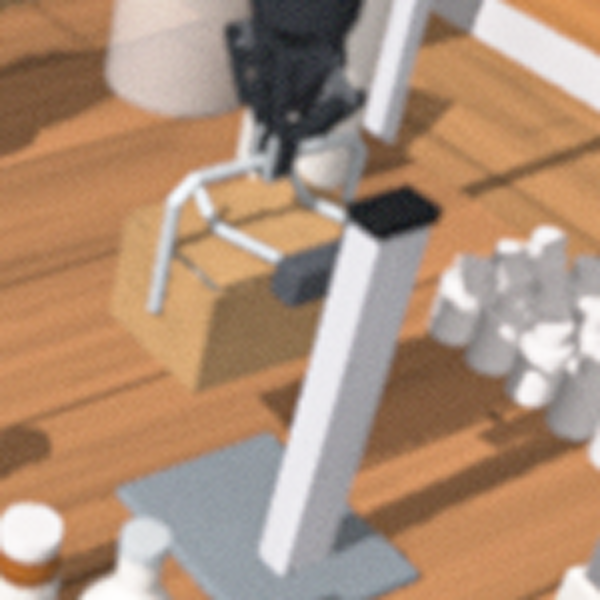

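View pics/t14.png

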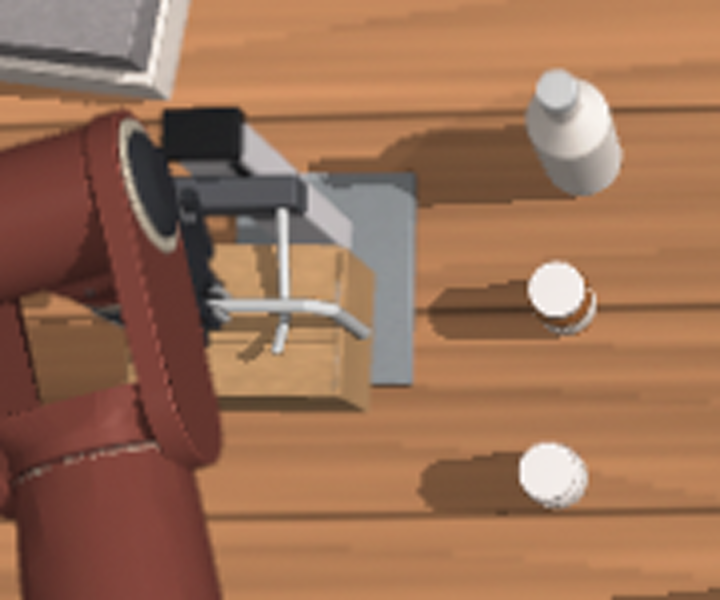

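The bar is above both prongs, ahead of the carriage and within about 2 mm of the seat. I lower it slowly, watching the force.

```bash
python3 -m jog '{"offset":[[0,0,-0.05],[0,0,-0.1],[0,0,-0.1],[0,0,-0.1],[0,0,-0.1],[0,0,-0.1],[0,0,-0.05],[0,0,-0.04],[0,0,-0.04],[0,0,-0.04],[0,0,-0.04],[0,0,-0.04]],"angular":[[0,0,0],[0,0,0],[0,0,0],[0,0,0],[0,0,0],[0,0,0],[0,0,0],[0,0,0],[0,0,0],[0,0,0],[0,0,0],[0,0,0]],"jaw":[0,0,0,0,0,0,0,0,0,0,0,0]}'
python3 -m jog '{"offset":[[0,0,-0.04],[0,0,-0.04],[0,0,-0.04],[0,0,-0.04],[0,0,-0.04],[0,0,-0.04]],"angular":[[0,0,0],[0,0,0],[0,0,0],[0,0,0],[0,0,0],[0,0,0]],"jaw":[0,0,0,0,0,0]}'
python3 -c "
from h import *
where(.6734,.2154,-.025)
cv2.imwrite('pics/s15.png',cv2.resize(manip.grab_frame('scene')[100:250,340:490],None,fx=4,fy=4,interpolation=cv2.INTER_CUBIC))"
```

```text
time: 18.7
tool_pos: [0.5583, 0.2183, 0.2599]
tool_rot: [0.495, -0.493, 0.507, -0.505]
contact_force: [-1.6, 0.6, -8.1]
gripper_width: 0.089
time: 19.3
tool_pos: [0.5582, 0.2183, 0.2479]
tool_rot: [0.495, -0.493, 0.507, -0.505]
contact_force: [0.5, 0.6, -6.7]
gripper_width: 0.087
t 19.3 tool [0.5582 0.2183 0.2479] in carton mm [-115.2    0.   247.9] yawerr/6deg 0.005427779381072021 F [ 0.53  0.59 -6.65] w 0.087
```

View pics/s15.png

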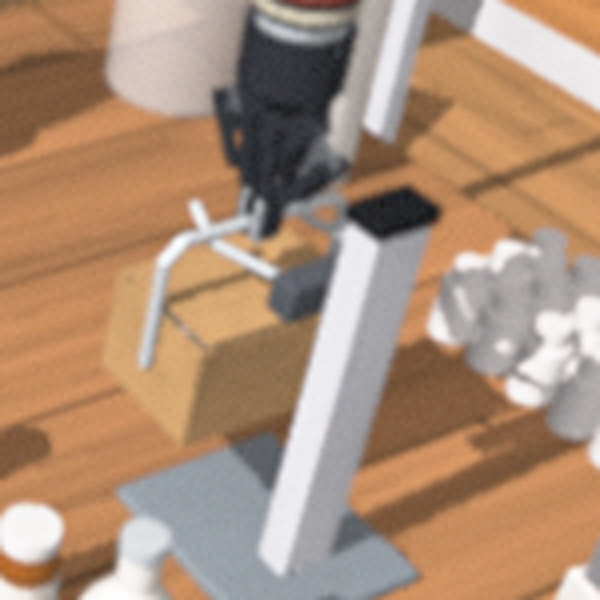

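```bash
python3 -m jog '{"offset":[[0,0,-0.04],[0,0,-0.04],[0,0,-0.04],[0,0,-0.04],[0,0,-0.04],[0,0,-0.04],[0,0,-0.04],[0,0,-0.04],[0,0,-0.04],[0,0,-0.04],[0,0,-0.04],[0,0,-0.04]],"angular":[[0,0,0],[0,0,0],[0,0,0],[0,0,0],[0,0,0],[0,0,0],[0,0,0],[0,0,0],[0,0,0],[0,0,0],[0,0,0],[0,0,0]],"jaw":[0,0,0,0,0,0,0,0,0,0,0,0]}'
python3 -m jog '{"offset":[[0,0,-0.04],[0,0,-0.04],[0,0,-0.04],[0,0,-0.04],[0,0,-0.04],[0,0,-0.04],[0,0,-0.03],[0,0,-0.02],[0,0,0],[0,0,0],[0,0,0]],"angular":[[0,0,0],[0,0,0],[0,0,0],[0,0,0],[0,0,0],[0,0,0],[0,0,0],[0,0,0],[0,0,0],[0,0,0],[0,0,0]],"jaw":[0,0,0,0,0,0,0,0,0,0,0]}'
python3 -c "
from h import *
where(.6734,.2154,-.025)
cv2.imwrite('pics/s16.png',cv2.resize(manip.grab_frame('scene')[100:250,340:490],None,fx=4,fy=4,interpolation=cv2.INTER_CUBIC))"
```

```text
time: 20.55
tool_pos: [0.5583, 0.2183, 0.2239]
tool_rot: [0.495, -0.493, 0.507, -0.505]
contact_force: [0.0, 0.3, -3.5]
gripper_width: 0.088
time: 21.65
tool_pos: [0.5582, 0.2183, 0.2095]
tool_rot: [0.495, -0.493, 0.507, -0.505]
contact_force: [0.2, -0.4, -2.6]
gripper_width: 0.088
t 21.65 tool [0.5582 0.2183 0.2095] in carton mm [-115.2    0.   209.5] yawerr/6deg 0.005854736097525639 F [ 0.16 -0.39 -2.57] w 0.088
```

View pics/s16.png

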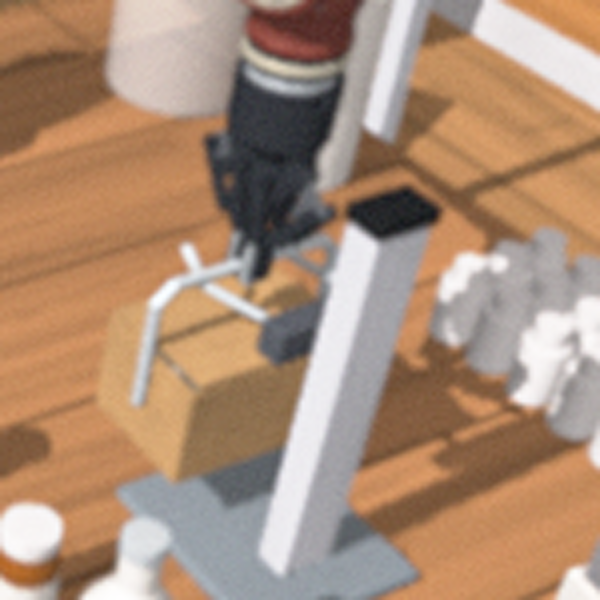

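```bash
python3 -m jog '{"offset":[[0,0,-0.03],[0,0,-0.04],[0,0,-0.04],[0,0,-0.04],[0,0,-0.04],[0,0,-0.04],[0,0,-0.04],[0,0,-0.04],[0,0,-0.03],[0,0,-0.02],[0,0,0],[0,0,0]],"angular":[[0,0,0],[0,0,0],[0,0,0],[0,0,0],[0,0,0],[0,0,0],[0,0,0],[0,0,0],[0,0,0],[0,0,0],[0,0,0],[0,0,0]],"jaw":[0,0,0,0,0,0,0,0,0,0,0,0]}'
for i in 1 2 3 4 5 6; do python3 -m jog '{"offset":[[0,0,0]],"angular":[[0,0,0]],"jaw":[0]}' | grep -E "pos|force"; done
```

```text
time: 22.9
tool_pos: [0.5582, 0.2183, 0.1915]
tool_rot: [0.495, -0.493, 0.507, -0.505]
contact_force: [0.4, 0.2, -0.1]
gripper_width: 0.089
tool_pos: [0.5582, 0.2183, 0.1915]
contact_force: [0.6, -0.2, -0.9]
tool_pos: [0.5582, 0.2183, 0.1915]
contact_force: [0.1, 0.2, -0.1]
tool_pos: [0.5582, 0.2183, 0.1914]
contact_force: [0.1, -0.2, -1.1]
tool_pos: [0.5582, 0.2183, 0.1914]
contact_force: [1.0, -0.7, -0.8]
tool_pos: [0.5582, 0.2183, 0.1914]
contact_force: [0.7, 0.2, -0.0]
tool_pos: [0.5582, 0.2183, 0.1914]
contact_force: [0.8, 0.0, -1.1]
```

```bash
python3 -m jog '{"offset":[[0,0,-0.02],[0,0,-0.02],[0,0,-0.02],[0,0,-0.02],[0,0,0],[0,0,0]],"angular":[[0,0,0],[0,0,0],[0,0,0],[0,0,0],[0,0,0],[0,0,0]],"jaw":[0,0,0,0,0,0]}'
for i in 1 2 3 4 5 6 7 8 9 0; do python3 -m jog '{"offset":[[0,0,0]],"angular":[[0,0,0]],"jaw":[0]}' | grep -E "force"; done; python3 -c "
from h import *
where(.6734,.2154,-.025)
cv2.imwrite('pics/s17.png',cv2.resize(manip.grab_frame('scene')[100:250,340:490],None,fx=4,fy=4,interpolation=cv2.INTER_CUBIC))"
```

```text
time: 24.1
tool_pos: [0.5582, 0.2183, 0.1873]
tool_rot: [0.495, -0.493, 0.507, -0.505]
contact_force: [-0.6, 0.4, 0.7]
gripper_width: 0.095
contact_force: [1.4, -0.5, 0.2]
contact_force: [0.9, -0.7, 0.8]
contact_force: [0.9, 0.8, 0.2]
contact_force: [0.3, 0.3, -0.5]
contact_force: [1.0, -0.1, 0.5]
contact_force: [1.5, 0.5, -0.5]
contact_force: [1.0, -0.1, -0.5]
contact_force: [0.7, -0.9, 0.3]
contact_force: [1.5, 0.2, 0.1]
contact_force: [1.7, 0.4, 0.8]
t 25.1 tool [0.5582 0.2183 0.1873] in carton mm [-115.3    0.   187.3] yawerr/6deg 0.005902904571833737 F [1.7  0.39 0.76] w 0.091
```

View pics/s17.png

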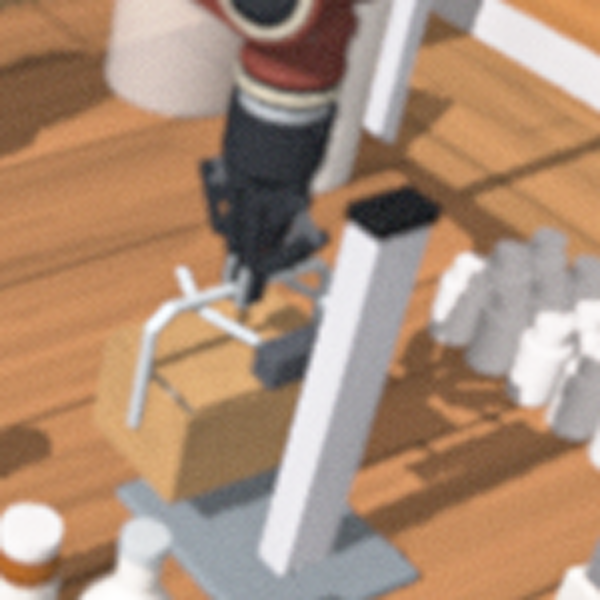

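Force averages about 0.1 N, so the spring carries it all. I open slowly.

```bash
python3 -m jog '{"offset":[[0,0,0],[0,0,0],[0,0,0],[0,0,0],[0,0,0],[0,0,0],[0,0,0],[0,0,0],[0,0,0],[0,0,0]],"angular":[[0,0,0],[0,0,0],[0,0,0],[0,0,0],[0,0,0],[0,0,0],[0,0,0],[0,0,0],[0,0,0],[0,0,0]],"jaw":[9,10,12,14,18,24,30,36,40,40]}'
python3 -c "
from h import *
where(.6734,.2154,-.025)
cv2.imwrite('pics/s18.png',cv2.resize(manip.grab_frame('scene')[100:250,340:490],None,fx=4,fy=4,interpolation=cv2.INTER_CUBIC))"
```

```text
time: 26.15
tool_pos: [0.5581, 0.2183, 0.1873]
tool_rot: [0.495, -0.493, 0.507, -0.505]
contact_force: [0.4, 0.3, -1.0]
gripper_width: 0.467
t 26.15 tool [0.5581 0.2183 0.1873] in carton mm [-115.3   -0.   187.3] yawerr/6deg 0.005697700971719298 F [ 0.41  0.27 -1.02] w 0.467
```

View pics/s18.png

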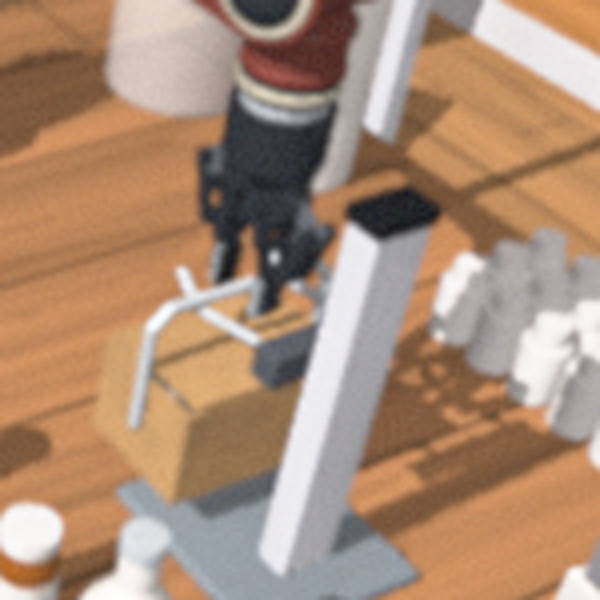

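The bar stayed on the prongs and nothing moved. I withdraw straight up.

```bash
python3 -m jog '{"offset":[[0,0,0.1],[0,0,0.2],[0,0,0.3],[0,0,0.5],[0,0,0.6],[0,0,0.6],[0,0,0.6],[-0.5,0,0.3],[-0.6,0,0],[-0.6,0,0],[-0.6,-0.3,0],[0,0,0]],"angular":[[0,0,0],[0,0,0],[0,0,0],[0,0,0],[0,0,0],[0,0,0],[0,0,0],[0,0,0],[0,0,0],[0,0,0],[0,0,0],[0,0,0]],"jaw":[40,40,40,40,40,40,40,40,40,40,40,40]}'
python3 -c "
from h import *
cv2.imwrite('pics/s19.png',manip.grab_frame('scene'))
cv2.imwrite('pics/t19.png',manip.grab_frame('top'))"
python3 -m jog '{"offset":[[0,0,0],[0,0,0],[0,0,0],[0,0,0],[0,0,0]],"angular":[[0,0,0],[0,0,0],[0,0,0],[0,0,0],[0,0,0]],"jaw":[40,40,40,40,40]}'
python3 - <<'E'
from h import *
b=manip.grab_frame('scene'); a=cv2.imread('pics/s19.png')
print("diff",np.abs(a[100:280,330:480].astype(int)-b[100:280,330:480]).mean(),np.abs(a[300:,:200].astype(int)-b[300:,:200]).mean())
cv2.imwrite('pics/s20.png',cv2.resize(b[100:280,320:500],None,fx=3.3,fy=3.3,interpolation=cv2.INTER_CUBIC))
E
```

```text
time: 27.4
tool_pos: [0.4411, 0.2028, 0.3496]
tool_rot: [0.496, -0.492, 0.506, -0.506]
contact_force: [0.6, -0.6, 0.7]
gripper_width: 0.47
time: 28.0
tool_pos: [0.4434, 0.2033, 0.3471]
tool_rot: [0.494, -0.493, 0.507, -0.505]
contact_force: [-1.1, -0.7, -0.0]
gripper_width: 0.469
diff 2.5321481481481483 2.508375
```

View pics/s20.png

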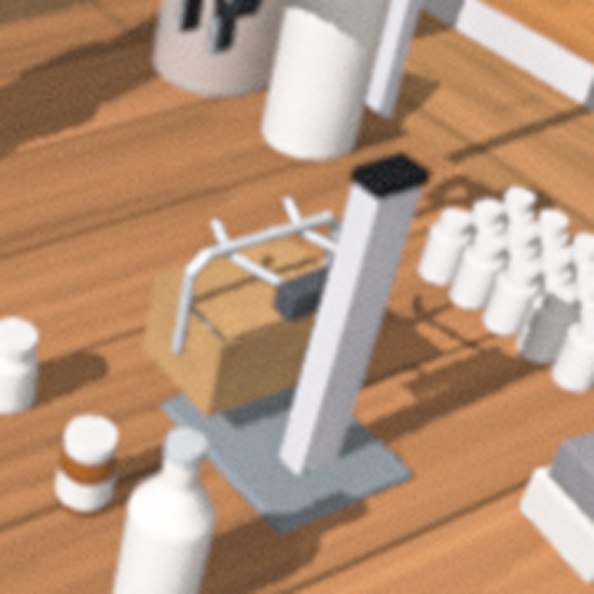

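View pics/t19.png

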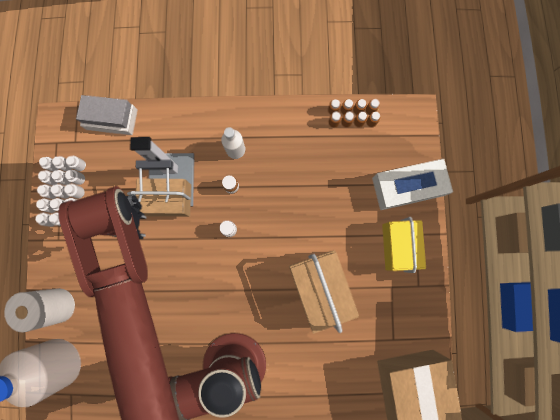

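The bar lies across both prongs (crop (215,260) and (290,235)). The carton is level and closed, and two frames 0.5 s apart differ only by camera noise. Jars and flask are at their first pixels, and the gripper is clear.

```bash
python3 -c "
from plant import manip
print(manip.job_done())"
```

```text
the job is handed in; nothing more can be done
None
```

The carton is closed and hanging by its bow across both prongs of the scale hook. I handed the job in at about 28 s of the 72 s allowed.

- **Flaps:** I folded the short flap first, then the long flap over it. Both looked flat in the last pictures.
- **Press on the short flap:** My first press read about 26 N and briefly tilted the carton, probably because the gripper's knuckles were bearing on the bow. I backed off and pressed again nearer the hinge. The carton settled back where it had been.
- **Hanging:** I lowered the bar onto the prongs at about 20 mm/s, until the wrist force fell from about 8.4 N to about 0.1 N on average. The hook had then sunk about 75 mm, short of its 100 mm stop. Nothing visibly moved when I opened the gripper.
- **Last checks:**
  - Two frames half a second apart differed only by camera noise.
  - The two jars and the flask were at the same pixels as at the start.
  - The gripper was clear of the carton by more than 100 mm.
  - No check failed at the end.

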